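# Fish a turning tool out of the gap beside the pottery wheel

### The job

The loop turning tool has dropped into the narrow gap between the wheel and the wedging slab, where a hand does not fit. Get the bent hook whose handle is pushed under the ware board, hold it by its handle, draw the tool well out of the gap with it before touching the tool, and then lay the tool flat in the empty compartment of the tool tray. Leave the hook lying on the bench, and do not disturb the pots, the jar or the other hand tools.

Things in the scene. Friction and masses are not known exactly. Their poses are not given: they have to be found in the camera images.
- hook_handle (a point): bent hook, 200 long, 110 g, standing bent end down: dark wooden handle (80 long, 26 wide, 32 high), then a round steel shaft (8 thick, 120 long) bent down at its end. Point: handle centre, 16 above its underside, 40 from the rear end; x runs along the shaft to the bend. At the start the handle is wholly under the ware board; the shaft sticks out towards -y and the hook can be drawn out along its length
- hook_shaft (a point): point on the axis of the hook's 8 mm shaft, 100 ahead of the handle centre and 24 above the hook's underside; in the open at the start
- hook_tip (a point): lowest point of the hook's bent end: 156 ahead of the handle centre, at the height of the handle's underside. The bent end is a vertical 8 mm round bar on this point, reaching 20 below the shaft's axis
- tool_mid (a point): loop turning tool, 170 long, 60 g: pale wooden handle (95 long, 20 wide, 18 thick) and a flat steel loop 42 wide. Point: middle of its length and thickness (9 above the bench when flat); x runs along the tool to the loop; the wooden handle reaches from 85 behind this point to 10 ahead of it. Starts flat on the bench in the gap, loop towards the open end
- tool_eye (a point): centre of the opening of that loop, 57 ahead of tool_mid; the opening is about 30 wide and 40 long, the front bar of the loop is centred 25 ahead of this point, its metal lies 6 to 12 above the bench
- gap_mouth (a point): middle of the gap's open end, on the bench. y points straight out of the gap, x across it to the wheel. Gap 56 wide, over 300 long, open at the top and at this end. Wall at x +28: wheel housing, 140 high, its splash pan up to 220. Wall at x -28: wedging slab, 190 deep, 120 high, a clay lump on it up to 172. Both end at y 0
- tray_slot (a point): centre of the floor of the empty compartment of the wooden tool tray; inside 72 (x) by 200 (y), floor 6 above the bench, rim 28 above the bench, walls 8 thick. The other compartment, beyond it in x, holds two tools
- board: ware board with pots on it, 400 (x) by 200 (y), 18 thick, on four corner props; underside 65 and top 83 above the bench; origin on the bench under its centre. Fixed
- bowl: bisque bowl on the ware board, 110 wide, 50 high; origin under its centre
- beaker: bisque beaker on the ware board, 68 wide, 85 high; origin under its centre
- vase: grey vase on the ware board, 84 wide, 110 high; origin under its centre
- jar: closed jar on the bench between wheel and tray, 64 wide, 85 high; origin under its centre
- rib: red plastic rib with rounded ends lying on top of the wedging slab, 85 by 42, 7 thick; origin under its middle
- knife: wooden modelling knife in the tray's other compartment, 150 by 14, 8 thick; origin under its centre
- scraper: metal scraper in the tray's other compartment, 110 by 22, 8 thick; origin under its centre
Mind the look-alikes: they are no part of the job. There is more than one size of the part that bears tool_mid; the job needs the smaller.

How it is judged (in metres and radians):
On the way, in this order (a step that is already met when the one before it is completed fails the run):
1. held by its handle, the hook has its bent end down in the gap, against the dropped tool (y of hook_tip in the frame of gap_mouth below -0.03 m and x of hook_tip in the frame of gap_mouth between -0.028 and 0.028 m and height (world z) of hook_tip below 0.03 m and contact force between hook and looptool above 0.05 N and distance between the grasp point and hook_handle below 0.055 m).
2. the tool is drawn out: at least half of its length is clear of the gap (y of tool_mid in the frame of gap_mouth above 0 m), for 0.1 s.
At the end, for the whole second after the job is handed in: the loop tool lies flat on the floor of the tray's empty compartment (middle within 30 mm across and 25 mm along of the compartment's centre, tilted less than 9 degrees), at rest; the hook lies at rest on the bench (handle centre and tip below 30 mm) (x of tool_mid in the frame of tray_slot between -0.03 and 0.03 m and y of tool_mid in the frame of tray_slot between -0.025 and 0.025 m and z of tool_mid in the frame of tray_slot below 0.016 m and angle between the z axis of tool_mid and the z axis of tray_slot, either way round below 0.15 rad and linear speed of each of looptool, hook below 0.01 m/s and height (world z) of each of hook_handle, hook_tip below 0.03 m); the robot touches nothing.
It fails at once if the fingers touch the dropped tool while it is still in the gap (contact force between the fingers and looptool above 0.3 N and y of tool_mid in the frame of gap_mouth below 0 m).
It fails at once if a pot on the ware board, or the jar, is disturbed (moved over 20 mm) (distance of any of bowl, beaker, vase, jar from where it was at the start of the episode above 0.02 m).
It fails at once if another hand tool is disturbed (moved over 25 mm) (distance of any of rib, knife, scraper from where it was at the start of the episode above 0.025 m).
It also fails if it takes over 72 s, if anything falls off the work surface, if the arm or the gripper's body presses on something with over 40 N, if the wrist force passes 120 N, or if a joint passes its speed limit or range.

### The arm

A 6-joint arm with a two-finger parallel gripper is mounted at the origin on the work surface. World frame = base frame: x ahead of the robot, y to its left, z up, the work surface at z = 0. Lengths are in mm, angles in degrees, forces in N, time in s.
With the tool pointing down it reaches from about 350 to 850 mm from the base axis. Payload 8.1 kg.
Tool frame: the origin (TCP) lies on the centre line of the jaws, within the pads' length; the fingertips stand r.tip_extent ahead of it and the grasp point (between the pads) lies 8 mm behind it (r.tip_extent is the distance from the TCP to the fingertips, in mm); z points along the fingers, y is the direction in which the jaws open and shut (so a half turn about z gives the same grasp; the last joint's range is limited). The gripper opens to 85 mm and grips with 20 to 120 N. Pads are 22 mm wide; open, the fingers measure 114 mm over their backs; the gripper's body (76 mm by 85 mm) begins 54 mm behind the grasp point. The pads swing forward as they close: fully open they stand 13 mm farther back than shut.
Start: joints at [-68.549, 7.471, 85.268, -0, 87.261, -4.893], TCP at [266.281, -537.68, 242.292] pointing down, gripper open.
Joint ranges: [-169.43, 169.43], [-51.17, 129.36], [1.28, 143.12], [-76.62, 256.62], [0, 156.53], [-152.29, 152.29]. Speed limits (degrees/s): [136.94, 136.94, 159.86, 180, 180, 180].

### API

Orientations are given as [roll, pitch, yaw] about the fixed x, y, z axes, in that order (R = Rz(yaw) Ry(pitch) Rx(roll)).
In Python, from bench import sense, optics, hand_in, spotter, r gives the robot as it stands.
- The arm moves only by the tool apply_moves, never from a script. Its argument "series" is a list of rows, each a list of 3 entries, a list of its own where there are three numbers: the opening, from 0 (shut) to 1 (fully open), then the shift along the world's x, y, z in m, then the turn about the world's z in rad. In form: [[grip, [x, y, z], turn], ...]. A call has 1 to 5 rows; each row is the pose to reach, as a shift and turn from the pose measured when the call began; what a row does not reach only later rows make up. A row lasts 1/8 s, in which the tool goes at most 62.5 mm and 10.7 degrees, less where a joint would pass 70% of its speed; a pose out of reach is approached as far as the arm can. A call with a gripper value outside its range is refused whole. The fingers move at their own pace and stop on an object; "grip_force" is the grip in N (left out, the last holds). Time passes only in rows, so rows that repeat a pose let the fingers close. It gives the time, the measured TCP pose, the force and the opening at its end, in the units of the state.
- sense(): the state, without advancing time (a new reading comes with each control period).
- optics.snapshot(name): name is "scene" or "top" or "wrist"; returns a dict with "color" (384x512x3 uint8, blue, green, red), "intrinsics" (3x3 intrinsics, pixels), "rvec" (rotation vector, rad) and "tvec" (3), from world to camera coordinates, as OpenCV has them. Camera axes: x right, y down, z forward; pixel columns grow to the right and rows downward; lengths in mm; the calibration is good to about 2 mm. A picture is of the moment at which its call begins. There is no depth.
- hand_in(): hands the job in, once; it reports no verdict.
Trained networks look in a picture, given as the dict that the camera call returned (one of the last four; its "shot" number tells which), for a name from the list of things; names that differ only in an ending like _2 or _b are one class to them, and where a whole thing is asked for, a point or a joint stands for the part that bears it (a point fixed in the world has none). Each returns a list of dicts, best first, with "p" (0 to 1); they miss things now and then, are a little off and sometimes report something else, mostly with a low value. They report only what shows in the picture. A call takes as long as a camera call. They do not tell look-alikes from the thing itself.
- spotter.search_frame(picture, query): "xyz" ([x, y, z] in mm, in the coordinates of the camera as it stood for that picture, good to about 4 mm: the middle of the surface that is visible of it).
- spotter.masks_of(picture, query): "mask" (384x512 bool, what is visible of it).
The state is a dict: "time": time; "joint_pos": joint angles; "qd": joint speeds; "joint_efforts": joint torques, N m; "tool_pos": TCP position; "tcp_rot": TCP orientation; "ft_force": force on the tool from outside, world axes, zero at the start; "wrist_torque": the same for the moment, N m; "finger_gap": finger opening in mm.
Only numpy, scipy, OpenCV 4.12 (cv2) and the standard library are available. Lean on these libraries where they do the work, as an engineer would, in place of code of your own. Each camera call takes 0.05 s, during which the arm holds its last target.

## Working session

There is one attempt and no reset: what is moved stays moved. The work goes in short steps, Python scripts to look and compute and a tool call to move; the robot and the scene stay as the last step left them, time stands still between calls to the robot, and variables do not carry over. Pictures are saved under pics/ and viewed, and the job is handed in when it is done.

Besides the shell and the picture viewer there is one more tool, called after ">>>" by a JSON object that holds its "api" and its "payload". apply_moves: Moves the arm, as the interface text tells. Its arguments: {"type":"object","properties":{"series":{"type":"array"},"grip_force":{"type":"number"}},"required":["series"]}

```bash
ls; mkdir -p pics; cat > h.py <<'E'
import numpy as np, cv2
from bench import sense, optics, hand_in, spotter, r
def cam(p):
    R=cv2.Rodrigues(np.array(p["rvec"],float))[0]; return np.array(p["intrinsics"],float),R,np.array(p["tvec"],float).ravel()
def c2w(p,x):
    K,R,t=cam(p); return R.T@(np.array(x)-t)
def ray(p,uv,z):
    K,R,t=cam(p); d=R.T@np.linalg.inv(K)@np.array([uv[0],uv[1],1.]); c=-R.T@t
    return c+d*(z-c[2])/d[2]
def proj(p,X):
    K,R,t=cam(p); return cv2.projectPoints(np.array(X,float).reshape(-1,3),np.array(p["rvec"],float),t,K,None)[0].reshape(-1,2)
def save(p,n,crop=None,s=1):
    im=p["color"]
    if crop: im=im[crop[1]:crop[3],crop[0]:crop[2]]
    cv2.imwrite("pics/"+n,cv2.resize(im,None,fx=s,fy=s,interpolation=cv2.INTER_CUBIC))
E
python3 - <<'E'
from h import *
print(sense(), r.tip_extent)
for n in ["scene","top","wrist"]:
    p=optics.snapshot(n); save(p,n+"0.png",s=1.5)
    K,R,t=cam(p); print(n,-R.T@t, K[0,0])
    for q in ["hook_handle","hook_shaft","hook_tip","tool_mid","tool_eye","gap_mouth","tray_slot","board","jar","rib","bowl","vase","beaker","knife","scraper"]:
        for d in spotter.search_frame(p,q)[:3]:
            w=c2w(p,d["xyz"]); print(n,q,round(d["p"],2),w.round(0),proj(p,w).round(0)[0])
print(sense()["time"])
E
```

```text
pics
{'time': 0.0, 'joint_pos': array([-6.85473308e+01,  7.51565664e+00,  8.53303749e+01,  1.19785882e-03,
        8.72621748e+01, -4.89388345e+00]), 'qd': array([-0.12725027,  0.05137463,  0.04303778,  0.04659645,  0.00323442,
       -0.02169647]), 'joint_efforts': array([ 2.02849435e-03, -5.69381011e+01, -5.00565863e+01, -1.77361017e-04,
        1.46279018e-02, -4.44732848e-06]), 'tool_pos': array([ 266.10001995, -537.1609657 ,  241.22820415]), 'tcp_rot': array([-1.79892290e+02, -1.04231646e-02,  2.63464845e+01]), 'ft_force': array([ 0.71216745, -0.56610764,  0.24642989]), 'wrist_torque': array([ 0.06087092,  0.01500428, -0.05405232]), 'finger_gap': 85.49477581231197} 11.0
scene [1345.34284434 -144.28045202  781.93540797] 373.9740046087788
scene hook_handle 0.44 [529. 259.  25.] [318. 209.]
scene hook_shaft 0.64 [526. 262.  28.] [318. 208.]
scene hook_tip 0.63 [531. 262.  23.] [319. 210.]
scene tool_mid 0.53 [ 131. -339.   22.] [122. 171.]
scene tool_mid 0.47 [ 444. -301.  118.] [126. 201.]
scene tool_mid 0.17 [529. 258.  26.] [317. 209.]
scene tool_eye 0.46 [ 130. -346.   25.] [12
[... 1199 characters left out ...]
board 0.91 [493. 355.  83.] [138. 174.]
top board 0.68 [721. -96.  85.] [296.  95.]
top jar 0.97 [716. -94.  83.] [296.  97.]
top rib 0.9 [ 450. -300.  125.] [375. 186.]
top bowl 0.65 [378. 434. 103.] [106. 215.]
top vase 0.67 [498. 402. 161.] [111. 168.]
top vase 0.44 [528. 231.  31.] [186. 165.]
top beaker 0.6 [625. 411. 131.] [113. 123.]
top beaker 0.25 [ 450. -301.  123.] [376. 186.]
top knife 0.58 [727.  78.  13.] [237. 102.]
top scraper 0.7 [520. 233.  29.] [185. 167.]
top scraper 0.64 [750.  90.  19.] [233.  94.]
wrist [ 325.76245255 -510.2128327   374.94806753] 289.149269163912
wrist tool_mid 0.58 [ 165. -320.   18.] [ 62. 163.]
wrist tool_eye 0.91 [ 169. -329.   22.] [ 69. 164.]
2.4
```

View pics/scene0.png

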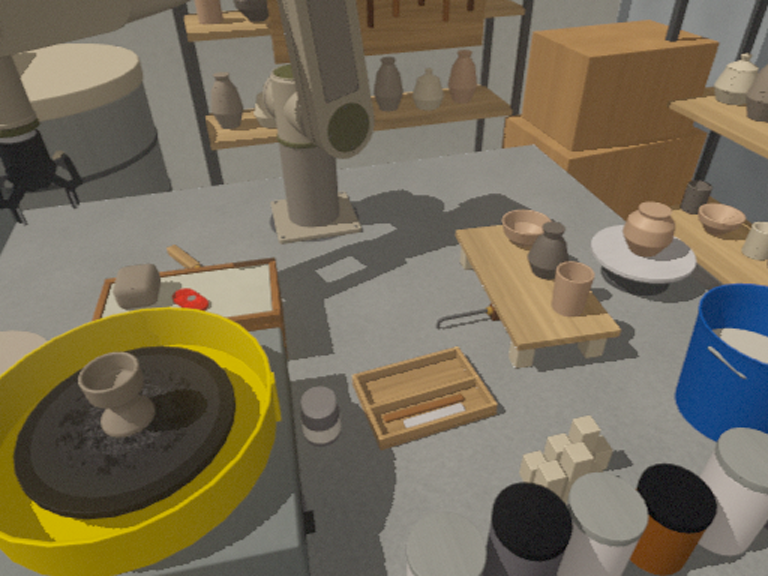

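View pics/top0.png

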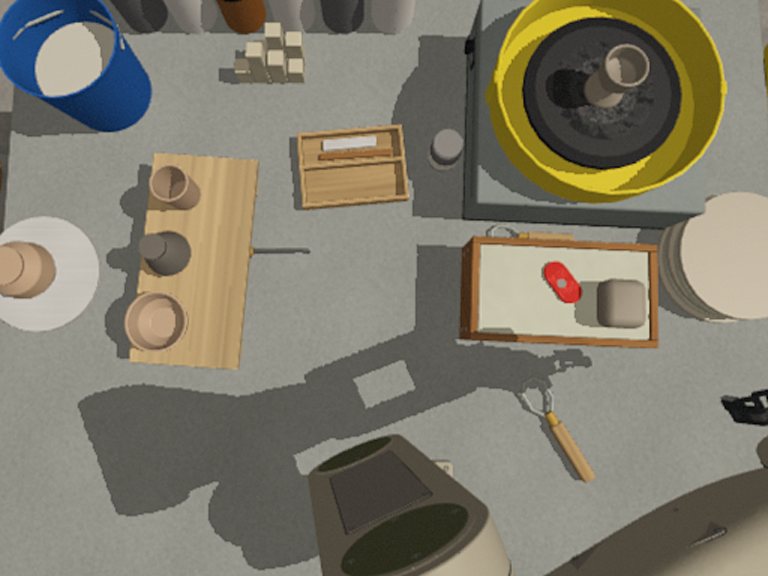

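View pics/wrist0.png

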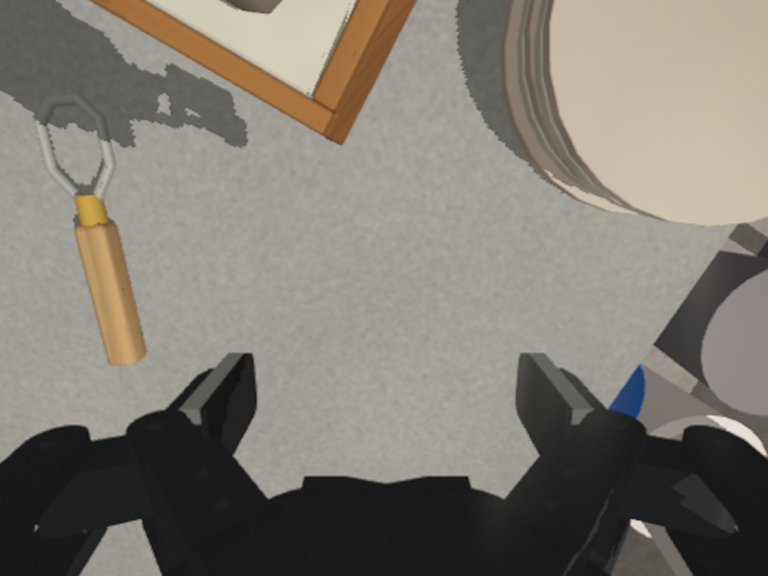

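The hook shaft shows at top px (167–205,167), sticking out from under the board. There are two loop tools: one in the open at top px (374,291), the look-alike, and one in the gap at about (345–370,156). I'll take close crops for both.

```bash
python3 - <<'E'
from h import *
p=optics.snapshot("top"); save(p,"t1a.png",(290,130,450,240),5); save(p,"t1b.png",(80,70,290,190),3.8)
q=optics.snapshot("scene"); save(q,"s1.png",(220,160,440,310),3.6)
np.savez("cal.npz",**{k:v for k,v in p.items() if k in("rvec","tvec","intrinsics")})
for n,z in [("tool_mid",9),("tray_slot",0),("hook_handle",20)]:
    for d in spotter.masks_of(p,n)[:4]:
        ys,xs=np.nonzero(d["mask"]); rc=cv2.minAreaRect(np.c_[xs,ys].astype(np.float32))
        print(n,d["p"],len(xs),xs.min(),xs.max(),ys.min(),ys.max(),rc)
# grid points
for z,uvs in {24:[(168,167),(204,167)],120:[(319,161),(437,163),(320,228)],28:[(200,88),(205,138),(268,83),(272,134)],140:[(311,146)]}.items():
    for uv in uvs: print(z,uv,ray(p,uv,z).round(0))
E
```

```text
tool_mid 0.68 576 348 395 249 319 ((372.28826904296875, 284.9529724121094), (79.68766021728516, 16.336355209350586), 57.528804779052734)
tool_mid 0.64 200 327 382 150 159 ((354.6021728515625, 155.26419067382812), (55.02734375, 6.4106855392456055), 7.907163143157959)
tray_slot 0.85 3214 198 272 83 140 ((234.82066345214844, 110.56291198730469), (53.67779541015625, 71.1954574584961), 84.70991516113281)
24 (168, 167) [522. 284.  24.]
24 (204, 167) [522. 177.  24.]
120 (319, 161) [ 521. -149.  120.]
120 (437, 163) [ 514. -474.  120.]
120 (320, 228) [ 339. -147.  120.]
28 (200, 88) [766. 190.  28.]
28 (205, 138) [610. 174.  28.]
28 (268, 83) [782. -18.  28.]
28 (272, 134) [621. -28.  28.]
140 (311, 146) [ 559. -125.  140.]
```

View pics/t1a.png

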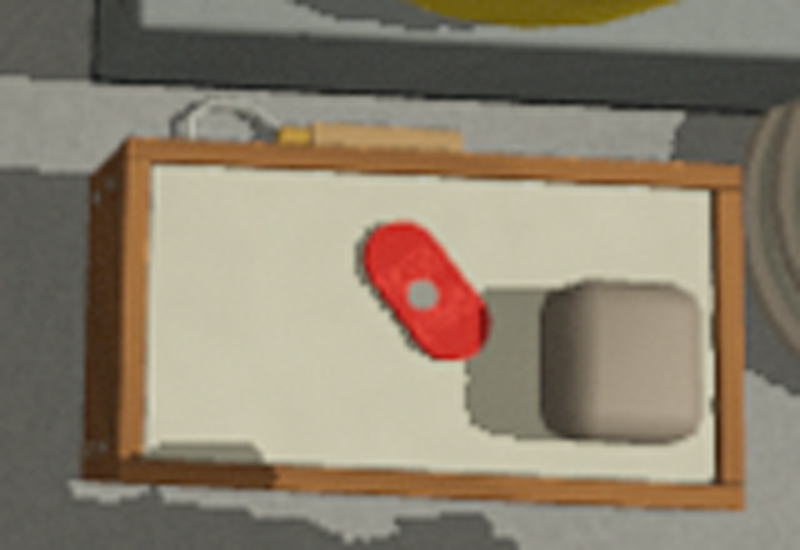

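View pics/t1b.png

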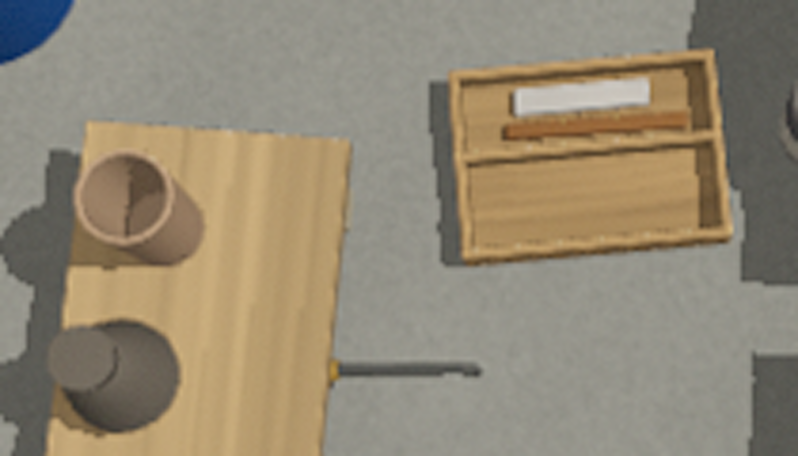

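View pics/s1.png

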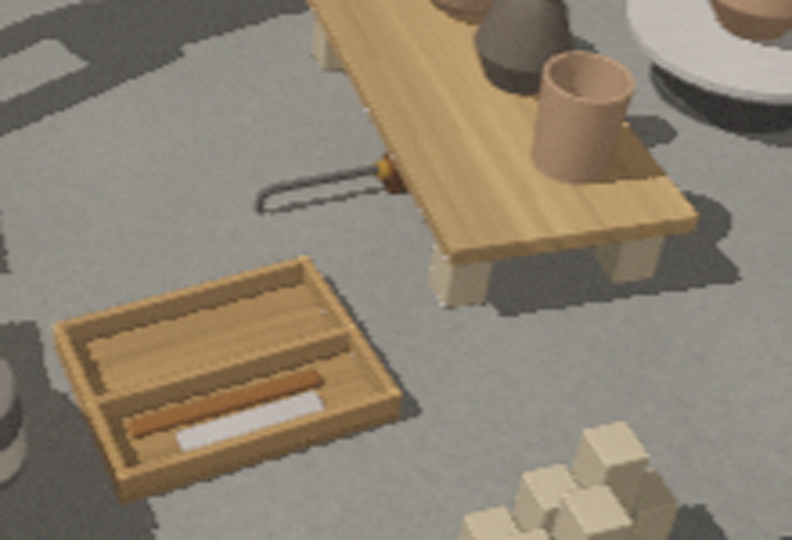

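```bash
python3 - <<'E'
from h import *
p=dict(np.load("cal.npz"))
def A(x,y,z): return ray(p,(290+x/5-.4,130+y/5-.4),z).round(0)
def B(x,y,z): return ray(p,(80+x/3.8-.4,70+y/3.8-.4),z).round(0)
print("slab top gap edge",A(128,140,120),A(742,187,120),"front low",A(83,480,120),A(128,140,120))
print("housing bottom",A(95,80,0),A(755,112,0))
print("housing top",A(140,27,140))
print("tool loop front",A(172,130,9),"loop rear",A(285,135,9),"top",A(215,97,9),"handle top edge",A(315,122,18),A(462,128,18), "ferrule",A(280,126,12))
print("eye opening",A(188,125,9),A(262,125,9),A(215,104,9))
print("shaft",B(335,369,26),B(481,371,20),B(400,370,28),B(345,369,28),B(460,370,28))
print("board edge",B(350,140,83),B(325,455,83))
print("tray rim outer",B(450,72,28),B(713,50,28),B(732,238,28),B(463,263,28))
print("floor",B(472,165,6),B(700,150,6),B(475,247,28),B(722,230,28),"divider",B(465,160,28),B(722,135,28))
E
```

```text
slab top gap edge [ 531. -139.  120.] [ 503. -477.  120.] front low [ 345. -110.  120.] [ 531. -139.  120.]
housing bottom [ 592. -144.    0.] [ 570. -554.    0.]
housing top [ 589. -143.  140.]
tool loop front [ 558. -189.    9.] loop rear [ 555. -258.    9.] top [ 579. -216.    9.] handle top edge [ 561. -274.   18.] [ 557. -364.   18.] ferrule [ 560. -254.   12.]
eye opening [ 561. -199.    9.] [ 561. -244.    9.] [ 574. -216.    9.]
shaft [523. 285.  26.] [522. 171.  20.] [521. 233.  28.] [522. 276.  28.] [521. 186.  28.]
board edge [689. 264.  83.] [449. 278.  83.]
tray rim outer [765. 197.  28.] [783. -16.  28.] [627. -29.  28.] [607. 185.  28.]
floor [694. 181.   6.] [707.  -6.   6.] [620. 175.  28.] [634. -21.  28.] divider [691. 184.  28.] [712. -22.  28.]
```

Choice:
- **Hook:** the only one, at top px (168–206,167). It lies at x≈522, y from 171 to 285, pointing along −y.
- **Tool:** the one in the gap at px (327–382,155). Its mask is 55 px long, against 80 px for the look-alike in the open at (372,285), so it is the smaller.

Next I move to above the shaft.

>>> {"api": "apply_moves", "payload": {"series": [[0.7,[0.02,0.06,0.02],0.18],[0.7,[0.04,0.12,0.02],0.36],[0.7,[0.06,0.18,0.02],0.54],[0.7,[0.08,0.24,0.02],0.72],[0.7,[0.1,0.3,0.02],0.9]], "grip_force": 40}}

```text
time: 3.28
tool_pos: [364.5, -242.2, 262.5]
tcp_rot: [179.9, 0.0, 78.2]
ft_force: [1.0, -0.8, 0.6]
finger_gap: 59.5
```

>>> {"api": "apply_moves", "payload": {"series": [[0.7,[0.02,0.06,0],0.1],[0.7,[0.04,0.12,0],0.2],[0.7,[0.06,0.18,0],0.2],[0.7,[0.08,0.24,0],0.2],[0.7,[0.1,0.3,0],0.2]]}}

```text
time: 3.9
tool_pos: [463.1, 54.7, 263.0]
tcp_rot: [179.9, 0.0, 89.7]
ft_force: [1.8, 0.5, -0.2]
finger_gap: 59.8
```

```bash
python3 -c "
from h import *
s=sense();print(s['time'],s['tool_pos'],s['tcp_rot'],s['finger_gap'])"
```

```text
3.9 [463.14036907  54.66021488 262.95377158] [1.79868967e+02 2.70808575e-02 8.96867035e+01] 59.78307222030855
```

>>> {"api": "apply_moves", "payload": {"series": [[0.7,[0.02,0.055,-0.02],0],[0.7,[0.04,0.11,-0.05],0],[0.7,[0.059,0.16,-0.1],0],[0.7,[0.059,0.16,-0.143],0],[0.7,[0.059,0.16,-0.143],0]]}}

```text
time: 4.53
tool_pos: [518.3, 214.5, 114.7]
tcp_rot: [-179.6, 0.2, 89.8]
ft_force: [0.3, -0.1, 0.3]
finger_gap: 59.7
```

```bash
python3 - <<'E'
from h import *
p=optics.snapshot("wrist"); save(p,"w2.png",s=1.5); s=sense();print(s['time'],s['tool_pos'],s['tcp_rot'])
for z in(0,24): print(proj(p,[[522,215,z],[522,170,z]]))
for n in ["hook_shaft"]:
  for d in spotter.masks_of(p,n)[:3]:
    ys,xs=np.nonzero(d["mask"]); print(d["p"],len(xs),xs.min(),xs.max(),ys.min(),ys.max(),ray(p,(xs.mean(),ys.mean()),24))
E
```

```text
4.575 [520.37227971 214.35842971 118.15600022] [-1.79857558e+02  1.20617411e-01  8.97368655e+01]
[[261.35476414 187.81854833]
 [261.32579606 235.01371664]]
[[261.54950078 195.29460633]
 [261.50832817 246.60859518]]
0.83 1355 260 271 115 244 [524.77090515 227.64230766  24.        ]
```

View pics/w2.png

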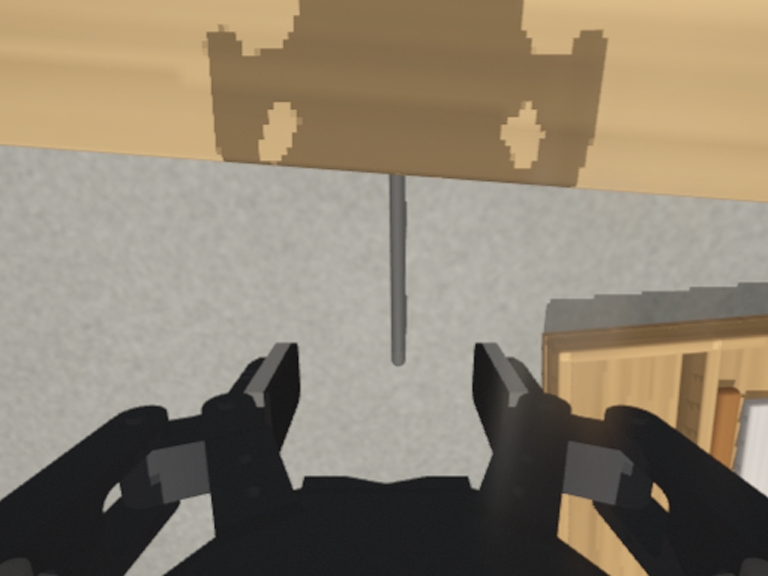

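The picture shows the shaft at px u≈265, between the jaws, with its tip at v≈243. That puts it at x≈524, y≈173. I descend and grip.

>>> {"api": "apply_moves", "payload": {"series": [[0.7,[0.004,-0.002,-0.05],0],[0.7,[0.004,-0.002,-0.085],0],[0.7,[0.004,-0.002,-0.097],0],[0.7,[0.004,-0.002,-0.097],0],[0.3,[0.004,-0.002,-0.097],0]]}}

```text
time: 5.25
tool_pos: [528.2, 212.8, 26.5]
tcp_rot: [179.7, -0.0, 89.7]
ft_force: [-0.1, 0.1, 0.1]
finger_gap: 42.9
```

>>> {"api": "apply_moves", "payload": {"series": [[0,[0,0,0],0],[0,[0,0,0],0],[0,[0,0,0],0],[0,[0,0,0],0],[0,[0,0,0],0]], "grip_force": 40}}

```text
time: 5.88
tool_pos: [529.0, 213.2, 28.0]
tcp_rot: [179.6, -0.1, 89.7]
ft_force: [-2.3, -1.1, 8.9]
finger_gap: 5.9
```

```bash
python3 - <<'E'
from h import *
p=optics.snapshot("wrist"); save(p,"w3.png",s=1.5); s=sense();print(s['time'],s['tool_pos'],s['tcp_rot'],s['finger_gap'],s['ft_force'])
p=optics.snapshot("scene"); save(p,"s3.png",(260,130,420,250),5);s=sense();print(s['time'],s['tool_pos'],s['tcp_rot'],s['finger_gap'],s['ft_force'])
E
```

```text
5.925 [528.94217751 213.18156533  27.94386334] [ 1.79577141e+02 -5.57533441e-02  8.96822179e+01] 6.099856512428151 [-3.17198477 -0.25180025  8.2285515 ]
5.975 [528.93978543 213.16125744  27.92033004] [ 1.79576995e+02 -5.34903319e-02  8.96830681e+01] 6.040547150841978 [-2.94107566 -0.53998832  9.47745324]
```

View pics/w3.png

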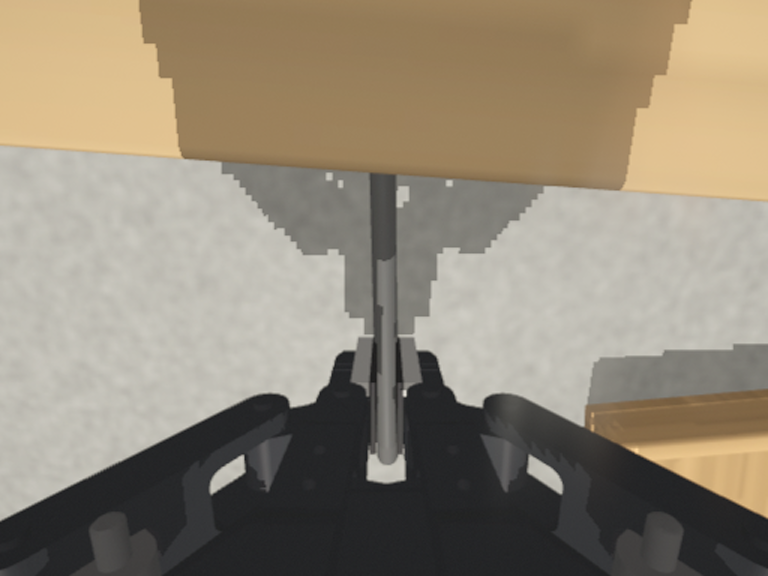

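View pics/s3.png

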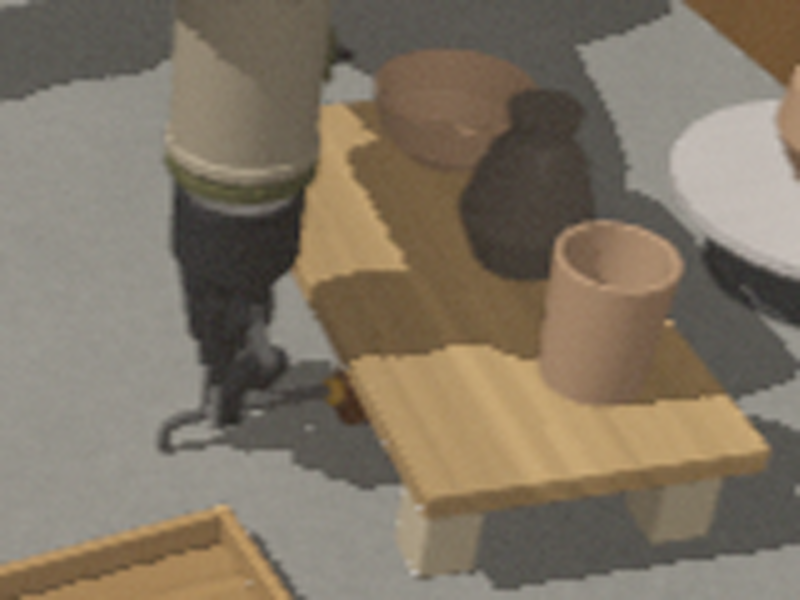

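The shaft is held between the pads (gap 6). I draw the hook out along −y.

>>> {"api": "apply_moves", "payload": {"series": [[0,[0,-0.02,0.001],0],[0,[0,-0.05,0.001],0],[0,[0,-0.085,0.001],0],[0,[0,-0.12,0.001],0],[0,[0,-0.14,0.001],0]]}}

```text
time: 6.6
tool_pos: [528.4, 70.7, 28.7]
tcp_rot: [179.6, -0.0, 89.6]
ft_force: [-0.6, 0.5, -0.8]
finger_gap: 6.0
```

>>> {"api": "apply_moves", "payload": {"series": [[0,[0,-0.01,0],0],[0,[0,-0.025,0],0],[0,[0,-0.025,-0.001],0],[0,[0,-0.025,-0.001],0]]}}

```text
time: 7.1
tool_pos: [528.9, 45.8, 28.1]
tcp_rot: [179.6, -0.0, 89.6]
ft_force: [-0.1, -1.9, 2.6]
finger_gap: 5.9
```

```bash
python3 - <<'E'
from h import *
p=optics.snapshot("top"); save(p,"t4.png",(130,80,330,220),4); s=sense();print(s['time'],s['tool_pos'],s['tcp_rot'],s['finger_gap'],s['ft_force'])
p=optics.snapshot("scene"); save(p,"s4.png",(220,130,380,250),5)
E
```

```text
7.15 [528.93066731  45.99885417  28.15010366] [ 1.79553260e+02 -1.80208464e-02  8.96298733e+01] 5.989931363957501 [ 0.87619591 -2.37612284  2.80014021]
```

View pics/t4.png

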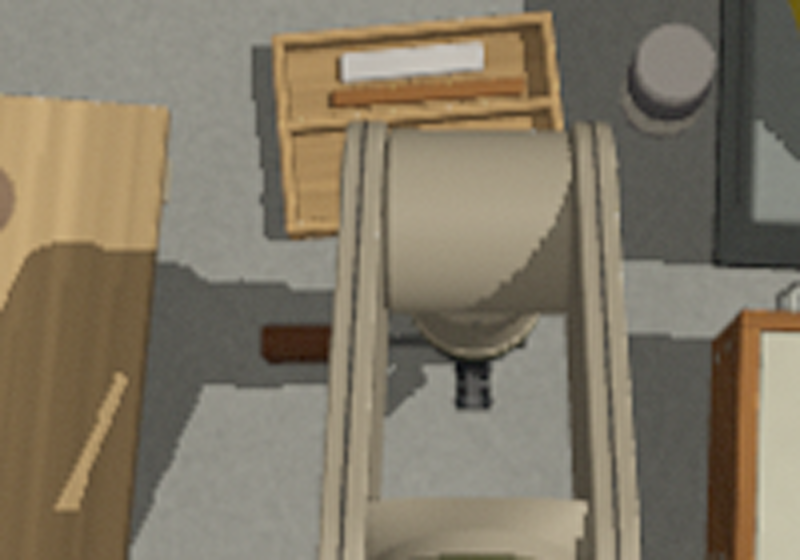

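View pics/s4.png

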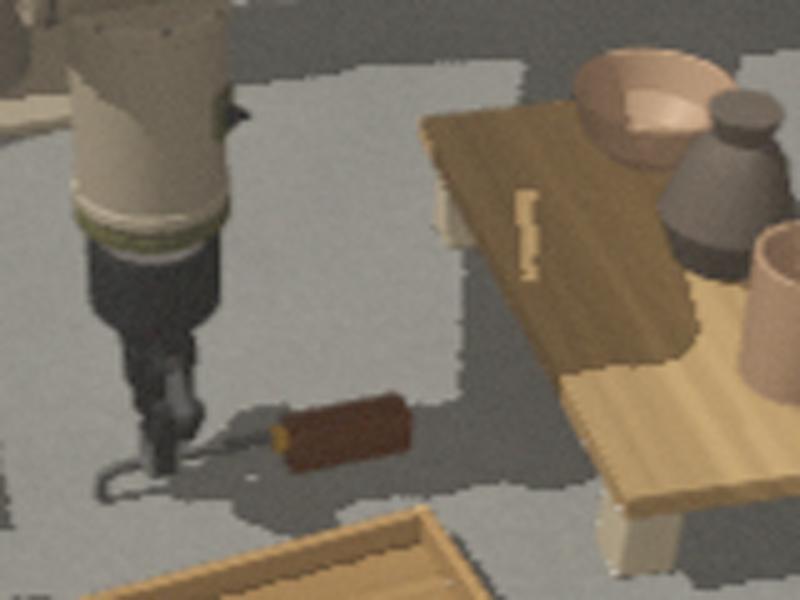

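The hook is fully out, standing bent end down, with the handle's rear end at top px (195,166). I release the shaft and regrasp by the handle.

>>> {"api": "apply_moves", "payload": {"series": [[0.3,[0,0,0],0],[0.65,[0,0,0],0],[0.65,[0,0,0.02],0],[0.65,[0,0,0.06],0],[0.65,[0,0.03,0.08],0]]}}

```text
time: 7.82
tool_pos: [529.9, 75.5, 110.2]
tcp_rot: [179.4, -0.0, 89.5]
ft_force: [-0.1, 0.5, -0.2]
finger_gap: 55.3
```

>>> {"api": "apply_moves", "payload": {"series": [[0.65,[0,0.05,0],0],[0.65,[0,0.083,0],0],[0.65,[0,0.083,0],0]]}}

```text
time: 8.2
tool_pos: [529.4, 160.8, 110.0]
tcp_rot: [179.4, -0.0, 89.7]
ft_force: [0.6, -0.3, -0.1]
finger_gap: 55.4
```

```bash
python3 - <<'E'
from h import *
p=optics.snapshot("wrist"); save(p,"w5.png",s=1.5); s=sense();print(s['time'],s['tool_pos'],s['tcp_rot'],s['finger_gap'],s['ft_force'])
for n in ["hook_handle"]:
  for d in spotter.masks_of(p,n)[:3]:
    ys,xs=np.nonzero(d["mask"]); print(d["p"],len(xs),xs.min(),xs.max(),ys.min(),ys.max())
  for d in spotter.search_frame(p,n)[:3]: print(d["p"],c2w(p,d["xyz"]))
print(proj(p,[[528,163,32],[528,123,32],[528,203,32],[528,7,4]]))
np.savez("calw.npz",**{k:v for k,v in p.items() if k in("rvec","tvec","intrinsics")})
E
```

```text
8.25 [529.42748139 159.43981153 109.841653  ] [ 1.79462284e+02 -1.60618731e-03  8.96638053e+01] 55.61050368365868 [-0.23047505  0.04907178 -0.30473588]
0.58 4190 236 271 142 320
0.97 [530.81970727 158.99908202  34.93495023]
[[253.14835372 198.20346373]
 [253.55433795 246.51713575]
 [252.70213927 145.10224295]
 [254.5248334  341.22079887]]
```

View pics/w5.png

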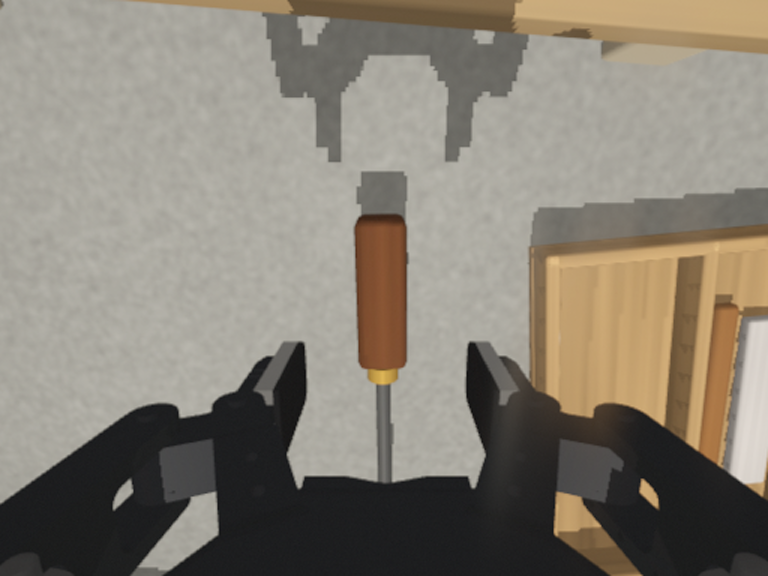

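The handle lies at u≈254, v 143–245, matching the predicted centre (529,163), and it is between the jaws.

>>> {"api": "apply_moves", "payload": {"series": [[0.65,[0,0.003,-0.05],0],[0.65,[0,0.003,-0.09],0],[0.65,[0,0.003,-0.09],0],[0.65,[0,0.003,-0.09],0],[0.2,[0,0.003,-0.09],0]]}}

```text
time: 8.98
tool_pos: [531.7, 161.1, 22.4]
tcp_rot: [179.2, -0.0, 89.5]
ft_force: [0.7, -0.8, -0.4]
finger_gap: 38.0
```

>>> {"api": "apply_moves", "payload": {"series": [[0,[0,0,0],0],[0,[0,0,0],0],[0,[0,0,0],0],[0,[0,0,0],0]], "grip_force": 70}}

```text
time: 9.48
tool_pos: [532.6, 161.3, 23.5]
tcp_rot: [179.1, -0.1, 89.5]
ft_force: [-0.7, -1.0, 6.5]
finger_gap: 24.4
```

```bash
python3 -c "
from h import *
s=sense();print(s['time'],s['tool_pos'],s['tcp_rot'],s['finger_gap'],s['ft_force'])"
```

```text
9.475 [532.6000527  161.30269832  23.51310476] [ 1.79129292e+02 -5.02629920e-02  8.95174550e+01] 24.414313083811724 [-0.69839865 -1.03634845  6.47196652]
```

>>> {"api": "apply_moves", "payload": {"series": [[0,[0,0,0.02],0],[0,[0,0,0.04],0],[0,[0.01,-0.03,0.04],0],[0,[0.02,-0.07,0.04],0],[0,[0.03,-0.1,0.04],0]]}}

```text
time: 10.1
tool_pos: [562.5, 60.1, 63.3]
tcp_rot: [179.2, -0.0, 89.5]
ft_force: [0.0, 0.6, -1.3]
finger_gap: 24.3
```

>>> {"api": "apply_moves", "payload": {"series": [[0,[0,0,0],0],[0,[0,0,0],0]]}}

```text
time: 10.35
tool_pos: [562.0, 60.3, 62.9]
tcp_rot: [179.2, -0.1, 89.5]
ft_force: [-0.5, 0.1, -1.9]
finger_gap: 24.5
```

```bash
python3 - <<'E'
from h import *
p=optics.snapshot("top"); save(p,"t6.png",(210,100,400,220),4.2); s=sense();print(s['time'],s['tool_pos'],s['tcp_rot'],s['finger_gap'],s['ft_force'])
p=optics.snapshot("scene"); save(p,"s6.png",(140,130,340,290),4)
np.savez("cals.npz",**{k:v for k,v in p.items() if k in("rvec","tvec","intrinsics")})
E
```

```text
10.4 [561.92813508  60.73355195  62.92014289] [ 1.79213629e+02 -5.81462124e-02  8.95375235e+01] 24.41647143710136 [-0.27936065  0.73540315 -0.68702063]
```

View pics/t6.png

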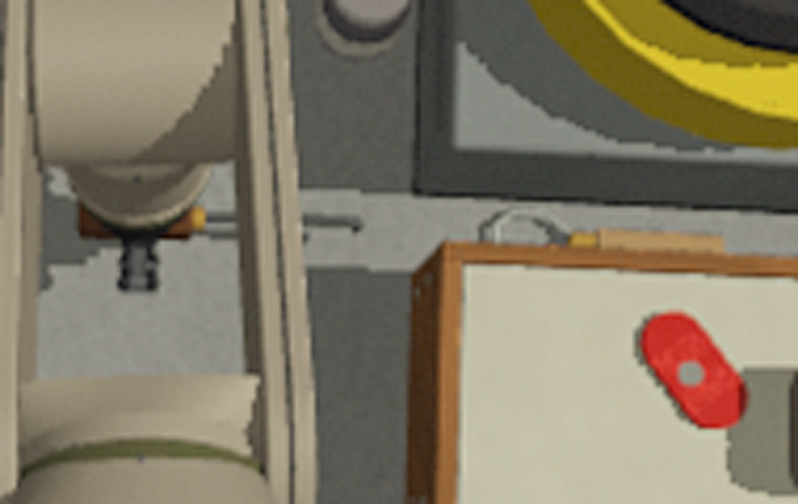

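View pics/s6.png

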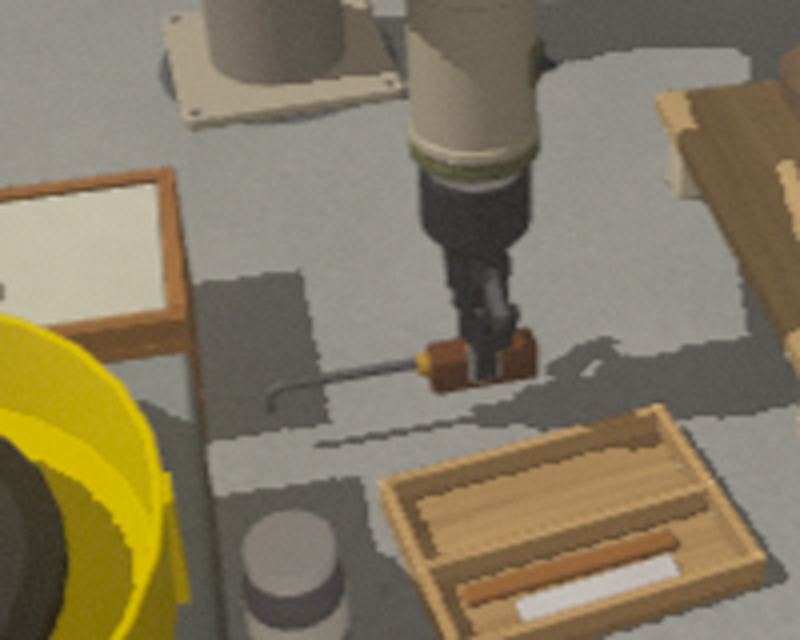

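```bash
python3 - <<'E'
from h import *
p=dict(np.load("cal.npz")); q=dict(np.load("cals.npz"))
def T(d):
    K,R,t=cam(d); return K@np.c_[R,t]
def tri(a,b):
    X=cv2.triangulatePoints(T(p),T(q),np.array(a,float).reshape(2,1),np.array(b,float).reshape(2,1)); return (X[:3]/X[3]).ravel()
a=(294.8,153.4); b=(207.1,232.1)
print(tri(a,b), ray(p,a,43), ray(p,a,60), ray(q,b,41))
C=lambda x,y,z: ray(p,(210+x/4.2-.4,100+y/4.2-.4),z).round(0)
print("shaft",C(205,217,65),C(350,222,65))
print("loop outer front",C(482,232,9),"top bar",C(518,207,9),"wood",C(600,230,18),C(722,237,18), "eye inner front",C(493,230,9),"eye inner rear",C(560,235,9))
print("mouth slab",C(443,243,120),"housing",C(415,193,0))
E
```

```text
[558.27633744 -92.34476479  45.12693054] [558.46201659 -94.21067528  43.        ] [554.94982556 -91.77859878  60.        ] [554.29437766 -90.66782971  41.        ]
shaft [561.  15.  65.] [557. -86.  65.]
loop outer front [ 561. -190.    9.] top bar [ 579. -217.    9.] wood [ 560. -273.   18.] [ 555. -362.   18.] eye inner front [ 562. -198.    9.] eye inner rear [ 558. -247.    9.]
mouth slab [ 531. -139.  120.] housing [ 592. -143.    0.]
```

The tip is at about (557,−92,41). The eye centre is at about (558,−219), with the mouth at y≈−141 and the walls at x≈526 and 588 there. I enter the gap.

>>> {"api": "apply_moves", "payload": {"series": [[0,[0,-0.04,0],0],[0,[0,-0.08,0],0],[0,[0,-0.11,0],0],[0,[0,-0.125,0],0],[0,[0,-0.125,0],0]]}}

```text
time: 11.08
tool_pos: [562.0, -63.9, 63.0]
tcp_rot: [179.2, -0.1, 89.5]
ft_force: [-0.4, 0.7, -1.7]
finger_gap: 24.7
```

```bash
python3 - <<'E'
from h import *
p=optics.snapshot("top"); save(p,"t7.png",(270,110,400,200),6); s=sense();print(s['time'],s['tool_pos'],s['tcp_rot'],s['finger_gap'],s['ft_force'])
E
```

```text
11.125 [561.96321829 -63.26713486  62.94143825] [ 1.79207555e+02 -8.63547814e-02  8.95626253e+01] 24.31221872304256 [-0.16338974 -0.29941605 -1.27360434]
```

View pics/t7.png

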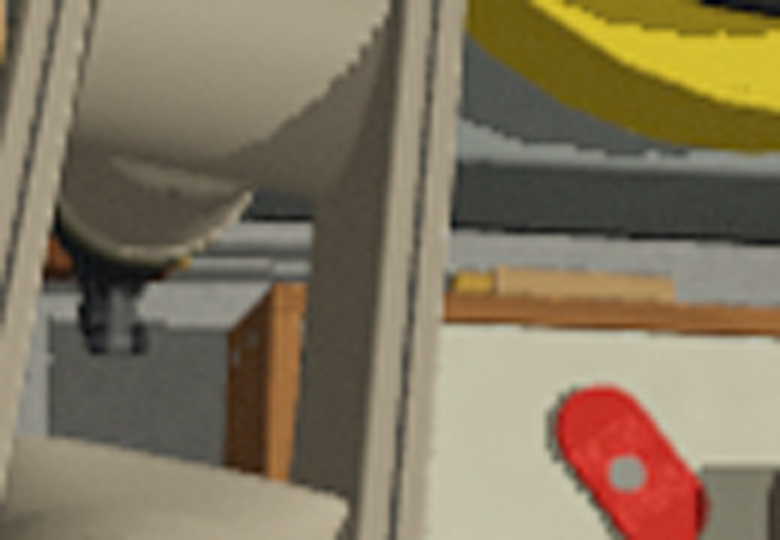

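The arm hides the loop here; by dead reckoning the tip is at (557,−217). I lower with force watching.

>>> {"api": "apply_moves", "payload": {"series": [[0,[0,0,-0.012],0],[0,[0,0,-0.024],0],[0,[0,0,-0.032],0],[0,[0,0,-0.037],0],[0,[0,0,-0.037],0]]}}

```text
time: 11.75
tool_pos: [561.5, -63.1, 25.3]
tcp_rot: [179.3, -0.1, 89.6]
ft_force: [-0.1, -0.1, -0.4]
finger_gap: 24.7
```

```bash
python3 - <<'E'
from h import *
p=optics.snapshot("wrist"); save(p,"w8.png",s=1.5); s=sense();print(s['time'],s['tool_pos'],s['tcp_rot'],s['finger_gap'],s['ft_force'],s['wrist_torque'])
E
```

```text
11.8 [561.93047879 -63.28465672  25.82884914] [ 1.79221983e+02 -8.73076460e-02  8.95595105e+01] 24.096900211174102 [-0.60905225 -0.21245863 -1.54773914] [ 0.03804164  0.0017964  -0.00614132]
```

View pics/w8.png

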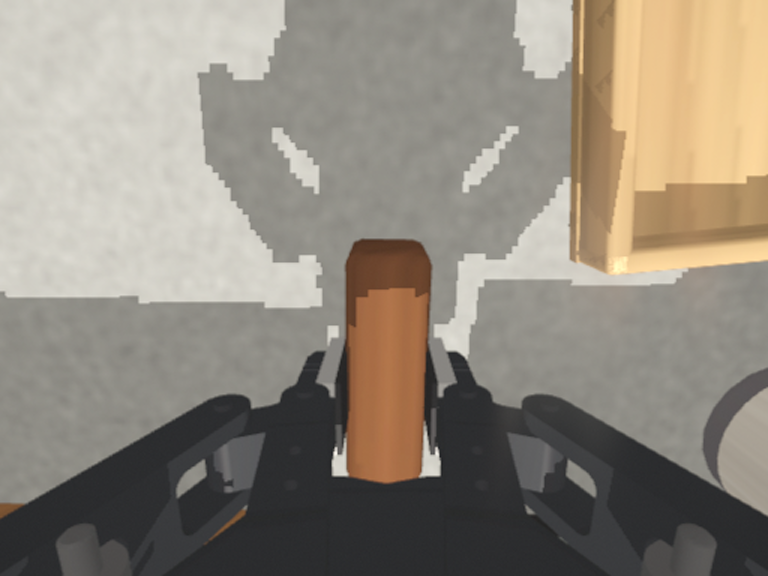

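No contact on the way down and the tip is about 2 mm above the bench, so it is most likely inside the eye. I pull gently.

>>> {"api": "apply_moves", "payload": {"series": [[0,[0,0.008,0],0],[0,[0,0.016,0],0],[0,[0,0.026,0],0],[0,[0,0.036,0],0],[0,[0,0.046,0],0]]}}

```text
time: 12.42
tool_pos: [562.0, -16.4, 25.9]
tcp_rot: [179.2, -0.1, 89.6]
ft_force: [0.1, -0.5, -1.7]
finger_gap: 23.8
```

```bash
python3 - <<'E'
from h import *
p=optics.snapshot("top"); save(p,"t9.png",(270,110,400,200),6); s=sense();print(s['time'],s['tool_pos'],s['tcp_rot'],s['finger_gap'],s['ft_force'])
E
```

```text
12.475 [561.85631398 -15.32719227  25.81886312] [ 1.79227372e+02 -1.26825419e-01  8.95999556e+01] 24.438744958722367 [ 0.61137945  1.43677964 -1.69785517]
```

View pics/t9.png

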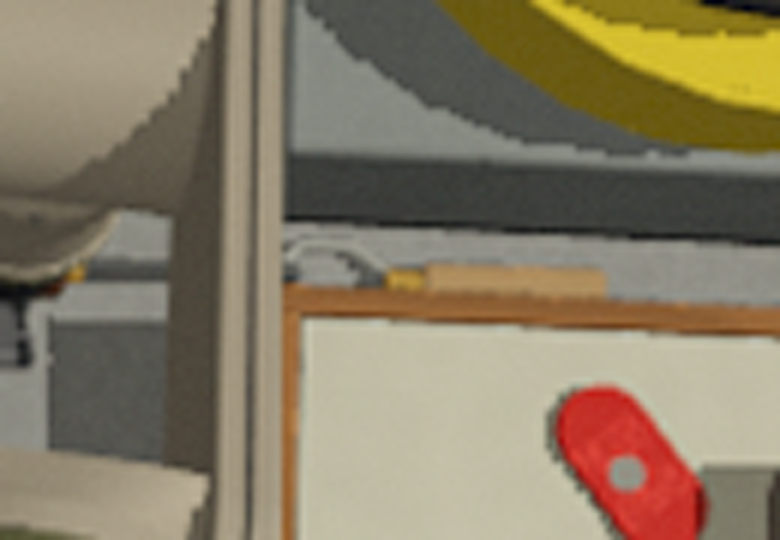

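The tool's handle end moved from px 675 to 605 in the crop, about 34 mm, so the hook has it. I keep pulling.

>>> {"api": "apply_moves", "payload": {"series": [[0,[0.001,0.016,0],0],[0,[0.002,0.032,0],0],[0,[0.002,0.048,0],0],[0,[0.002,0.064,0],0],[0,[0.002,0.08,0],0]]}}

```text
time: 13.1
tool_pos: [563.8, 65.9, 25.8]
tcp_rot: [179.2, -0.1, 89.6]
ft_force: [-0.5, -0.1, -1.3]
finger_gap: 24.8
```

>>> {"api": "apply_moves", "payload": {"series": [[0,[-0.002,0.016,0],0],[0,[-0.004,0.032,0],0],[0,[-0.008,0.048,0],0],[0,[-0.012,0.064,0],0],[0,[-0.016,0.076,0],0]]}}

```text
time: 13.72
tool_pos: [547.4, 143.0, 25.8]
tcp_rot: [179.2, -0.1, 89.6]
ft_force: [-0.1, -1.3, -1.6]
finger_gap: 25.0
```

```bash
python3 - <<'E'
from h import *
p=optics.snapshot("top"); save(p,"t10.png",(220,100,380,210),5); s=sense();print(s['time'],s['tool_pos'],s['tcp_rot'],s['finger_gap'],s['ft_force'])
p=optics.snapshot("scene"); save(p,"s10.png",(100,130,340,290),3.3)
E
```

```text
13.775 [546.87116704 144.08566946  25.69147259] [ 1.79261351e+02 -1.65702347e-01  8.96584502e+01] 24.459310873498836 [-1.00410903  1.29226413 -1.68856951]
```

View pics/t10.png

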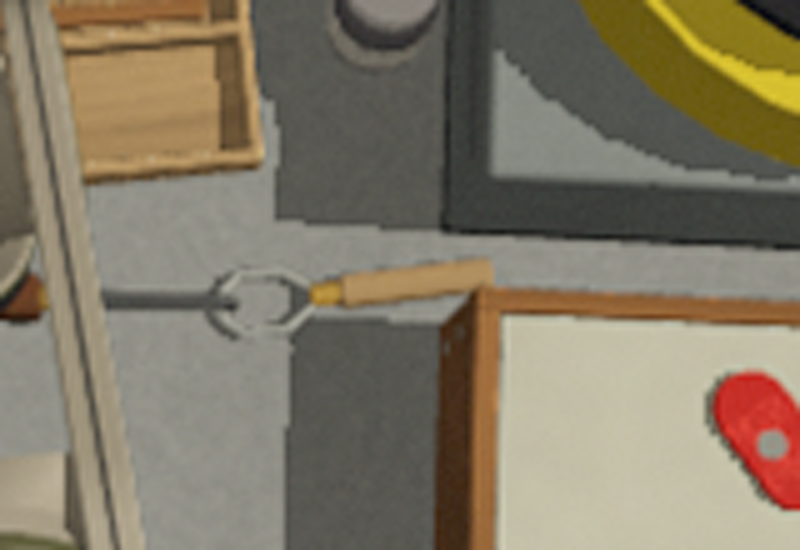

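View pics/s10.png

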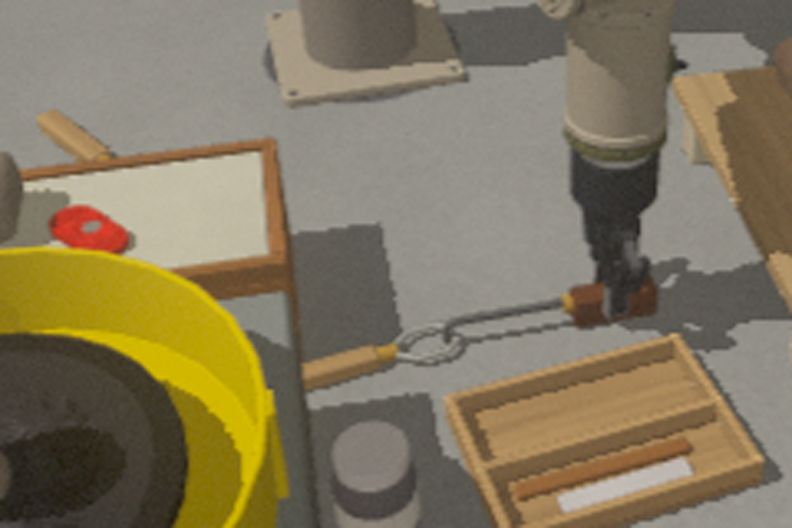

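The tool is hooked and most of it is clear of the gap. I pull another 40 mm, then lift the hook off.

>>> {"api": "apply_moves", "payload": {"series": [[0,[-0.004,0.016,0],0],[0,[-0.006,0.032,0],0],[0,[-0.007,0.044,0],0],[0,[-0.007,0.044,0],0],[0,[-0.007,0.041,0.005],0]]}}

```text
time: 14.45
tool_pos: [539.7, 184.1, 30.3]
tcp_rot: [179.3, -0.1, 89.7]
ft_force: [0.2, -0.1, -0.9]
finger_gap: 24.6
```

>>> {"api": "apply_moves", "payload": {"series": [[0,[0,0,0.02],0],[0,[0,0,0.045],0],[0,[-0.04,0,0.045],0],[0,[-0.09,0,0.045],0],[0,[-0.12,0,0.045],0]]}}

```text
time: 15.08
tool_pos: [418.4, 183.7, 76.5]
tcp_rot: [179.3, -0.1, 89.7]
ft_force: [-0.4, -1.2, -0.8]
finger_gap: 24.1
```

```bash
python3 - <<'E'
from h import *
p=optics.snapshot("scene"); save(p,"s11.png",(100,130,340,290),3.3); s=sense();print(s['time'],s['tool_pos'],s['tcp_rot'],s['finger_gap'],s['ft_force'])
E
```

```text
15.125 [415.34925537 183.6593226   75.51712466] [ 1.79476084e+02 -9.84461345e-02  8.97165411e+01] 24.76704554582591 [ 0.3904283   0.66473521 -3.65991004]
```

View pics/s11.png

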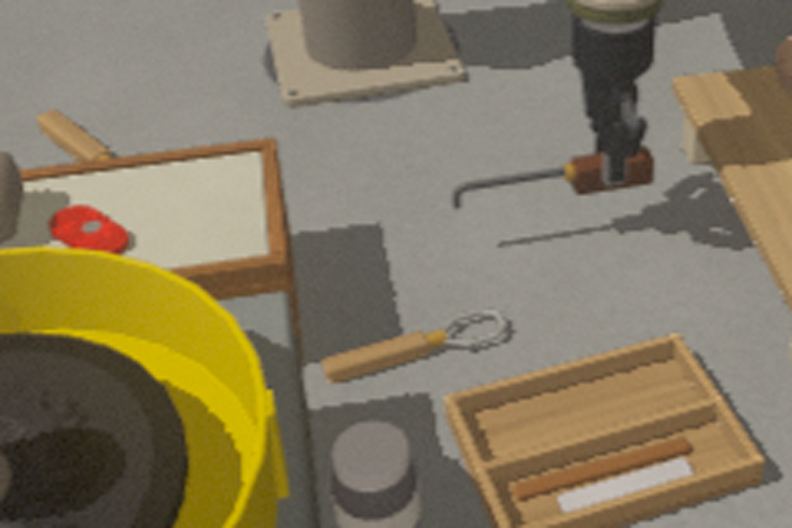

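The hook is free of the tool, which now lies wholly outside the gap. I set the hook down here.

>>> {"api": "apply_moves", "payload": {"series": [[0,[0,0,-0.02],0],[0,[0,0,-0.038],0],[0,[0,0,-0.048],0],[0,[0,0,-0.051],0],[0,[0,0,-0.052],0]]}}

```text
time: 15.75
tool_pos: [415.9, 183.7, 24.1]
tcp_rot: [179.4, -0.1, 89.7]
ft_force: [0.4, 0.5, -0.9]
finger_gap: 24.7
```

>>> {"api": "apply_moves", "payload": {"series": [[0.35,[0,0,0],0],[0.5,[0,0,0],0],[0.65,[0,0,0],0],[0.65,[0,0,0.03],0],[0.65,[0,0,0.08],0]]}}

```text
time: 16.38
tool_pos: [414.1, 183.1, 103.2]
tcp_rot: [179.7, -0.0, 89.7]
ft_force: [0.4, 0.2, 0.0]
finger_gap: 55.6
```

>>> {"api": "apply_moves", "payload": {"series": [[0.65,[0.02,-0.05,0.02],0],[0.65,[0.04,-0.1,0.03],0],[0.65,[0.06,-0.15,0.03],0],[0.65,[0.075,-0.17,0.03],0],[0.65,[0.075,-0.17,0.03],0]]}}

```text
time: 17.0
tool_pos: [489.8, 11.6, 133.4]
tcp_rot: [179.7, -0.0, 89.5]
ft_force: [0.1, 0.5, 1.1]
finger_gap: 55.5
```

```bash
python3 - <<'E'
from h import *
s=sense();print(s['time'],s['tool_pos'],s['tcp_rot'],s['finger_gap'],s['ft_force'])
p=optics.snapshot("wrist"); save(p,"w12.png",s=1.5)
np.savez("calw.npz",**{k:v for k,v in p.items() if k in("rvec","tvec","intrinsics")})
for n in ["tool_mid"]:
  for d in spotter.masks_of(p,n)[:3]:
    ys,xs=np.nonzero(d["mask"]); rc=cv2.minAreaRect(np.c_[xs,ys].astype(np.float32)); print(d["p"],rc)
  for d in spotter.search_frame(p,n)[:3]: print(d["p"],c2w(p,d["xyz"]))
p=optics.snapshot("scene"); save(p,"s12.png",(100,130,340,290),3.3)
E
```

```text
17.0 [489.80925997  11.64137914 133.42011058] [ 1.79655397e+02 -1.98472767e-02  8.95471879e+01] 55.50235001333123 [0.1333626  0.46559836 1.07776505]
0.87 ((314.0794982910156, 232.99365234375), (168.10293579101562, 46.73070526123047), 85.42607879638672)
0.9 [541.05247967  -4.4273762   13.85911942]
```

View pics/w12.png

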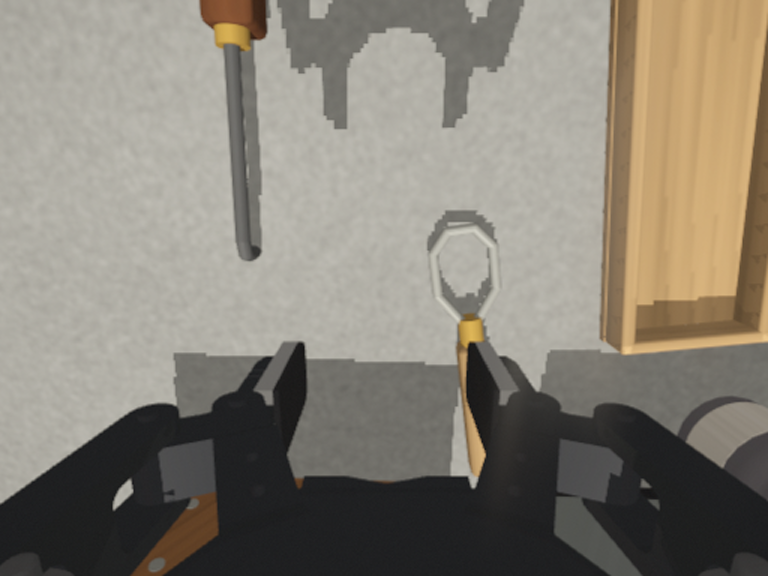

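View pics/s12.png

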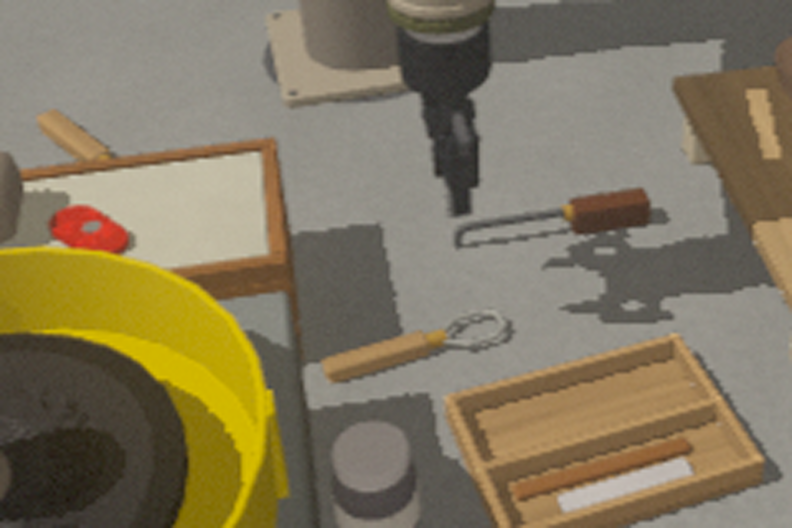

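```bash
python3 - <<'E'
from h import *
p=dict(np.load("calw.npz")); q=dict(np.load("cals.npz"))
f=ray(p,(463/1.5,228/1.5),9); g=ray(p,(470/1.5,322/1.5),12); e=ray(p,(466/1.5,273/1.5),9)
w=ray(p,(471/1.5,345/1.5),18)
print("bar",f,"eye",e,"ferrule front",g,"handle front",w)
S=lambda x,y,z: ray(q,(100+x/3.3-.4,130+y/3.3-.4),z)
a=S(328,370,9); b=S(428,342,12); l=S(480,330,9)
print("scene end",a,"ferr",b,"loopc",l)
E
python3 - <<'E'
import sys; sys.path.insert(0,'.')
import os; os.chdir('.')
from h import *
p=optics.snapshot("top"); save(p,"t13.png",(180,80,340,200),5)
E
```

```text
bar [537.40210372  42.58718164   9.        ] eye [540.29358051  15.20110769   9.        ] ferrule front [543.46381953 -15.32939172  12.        ] handle front [543.46957697 -28.15830584  18.        ]
scene end [ 553.63878792 -117.32569003    9.        ] ferr [546.05658486 -25.91613276  12.        ] loopc [540.46432247  23.27431697   9.        ]
```

View pics/t13.png

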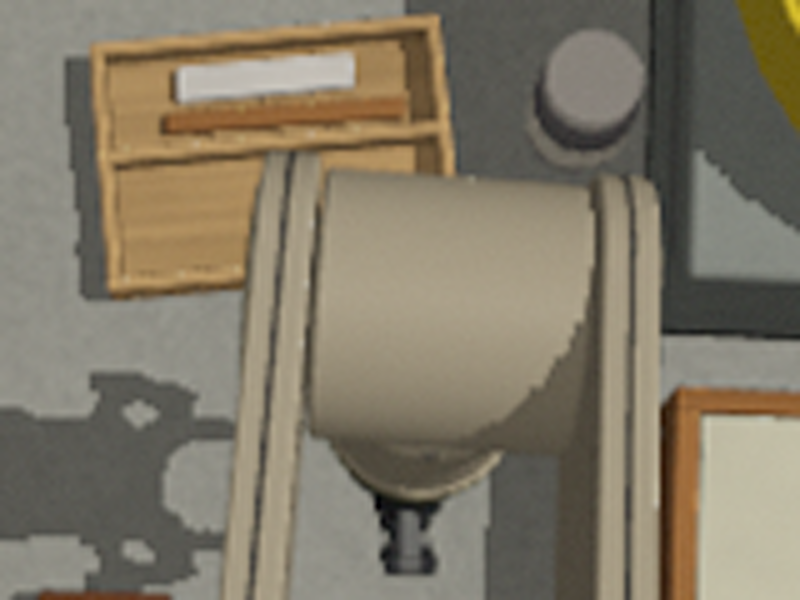

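The tool's axis runs from the bar at (537,43) at about 95.4°, which puts tool_mid at (545,−39). The handle front agrees at (543.5,−28). The slot centre works out to about (661,81.5), with the tray's y axis at about 95°. I grasp the handle 20 mm behind the middle, at (547,−59).

>>> {"api": "apply_moves", "payload": {"series": [[0.65,[0.03,-0.04,0],0.1],[0.65,[0.057,-0.071,-0.04],0.1],[0.65,[0.057,-0.071,-0.08],0.1],[0.65,[0.057,-0.071,-0.105],0.1],[0.65,[0.057,-0.071,-0.105],0.1]]}}

```text
time: 17.88
tool_pos: [543.1, -55.6, 25.6]
tcp_rot: [-180.0, -0.1, 95.6]
ft_force: [-0.2, 0.2, -0.1]
finger_gap: 55.7
```

```bash
python3 - <<'E'
from h import *
s=sense();print(s['time'],s['tool_pos'],s['tcp_rot'],s['finger_gap'],s['ft_force'])
p=optics.snapshot("wrist"); save(p,"w14.png",s=1.5)
print(proj(p,[[547.1,-59,18],[537.4,42.6,9],[544.3,-29,18]])*1.5)
p=optics.snapshot("scene"); save(p,"s14.png",(100,130,340,290),3.3)
E
```

```text
17.875 [543.12879777 -55.61539779  25.57017211] [-1.79996353e+02 -1.40232120e-01  9.55701337e+01] 55.6953352777093 [-0.21374057  0.23447088 -0.07864645]
[[394.05339701 369.35054402]
 [395.96878993  56.5984576 ]
 [394.91636294 286.74715662]]
```

View pics/w14.png

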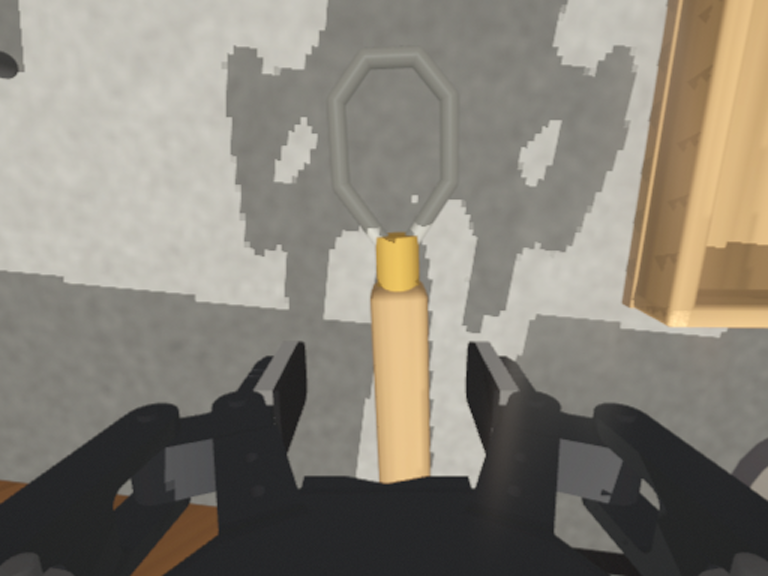

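View pics/s14.png

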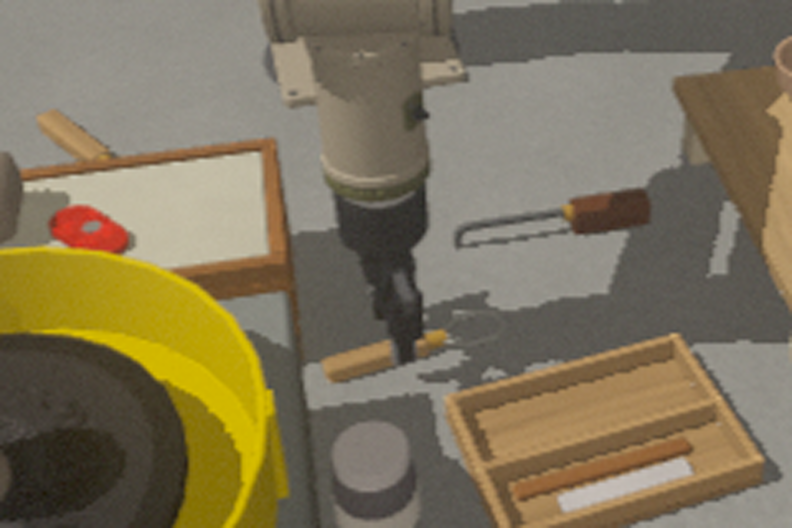

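The handle is between the jaws, centred at u≈400 of 384. I go down and close.

>>> {"api": "apply_moves", "payload": {"series": [[0.65,[0.003,-0.003,-0.01],0.02],[0.65,[0.003,-0.003,-0.01],0.02],[0.4,[0.003,-0.003,-0.01],0.02],[0.2,[0.003,-0.003,-0.01],0.02],[0,[0.003,-0.003,-0.01],0.02]], "grip_force": 40}}

```text
time: 18.6
tool_pos: [549.4, -59.4, 19.4]
tcp_rot: [179.6, -0.0, 96.7]
ft_force: [-0.6, -0.4, 2.6]
finger_gap: 18.7
```

>>> {"api": "apply_moves", "payload": {"series": [[0,[0,0,0],0],[0,[0,0,0],0],[0,[0,0,0],0]]}}

```text
time: 18.98
tool_pos: [549.3, -59.4, 19.4]
tcp_rot: [179.6, -0.0, 96.7]
ft_force: [0.4, -0.2, 0.5]
finger_gap: 18.5
```

>>> {"api": "apply_moves", "payload": {"series": [[0,[0,0,0.03],0],[0,[0,0,0.07],0],[0,[0,0,0.1],0],[0,[0,0,0.1],0]]}}

```text
time: 19.48
tool_pos: [551.4, -59.8, 122.4]
tcp_rot: [179.3, 0.1, 96.7]
ft_force: [0.3, 0.5, -0.5]
finger_gap: 18.8
```

```bash
python3 - <<'E'
from h import *
s=sense();print(s['time'],s['tool_pos'],s['tcp_rot'],s['finger_gap'],s['ft_force'])
p=optics.snapshot("wrist"); save(p,"w15.png",s=1.5)
p=optics.snapshot("scene"); save(p,"s15.png",(100,130,340,290),3.3)
E
```

```text
19.475 [551.43188221 -59.79684144 122.39063209] [1.79325453e+02 7.56192877e-02 9.67102441e+01] 18.762033148708568 [ 0.34012506  0.45354627 -0.51297419]
```

View pics/w15.png

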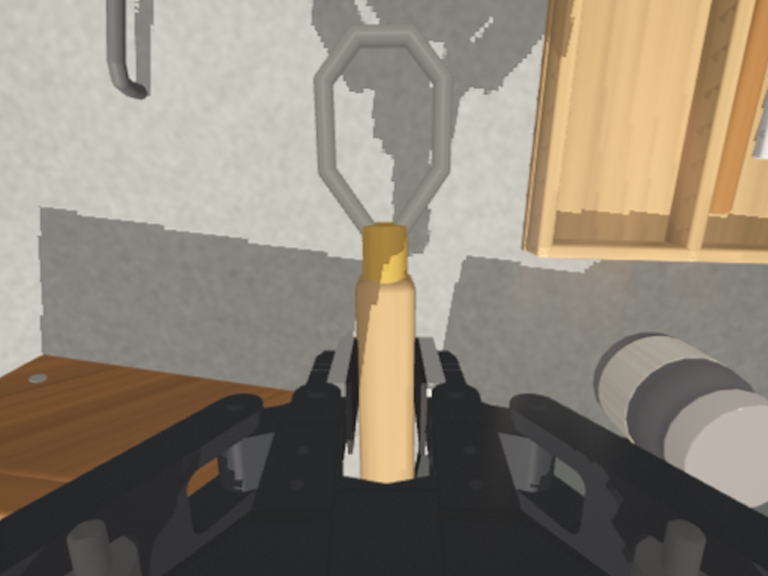

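View pics/s15.png

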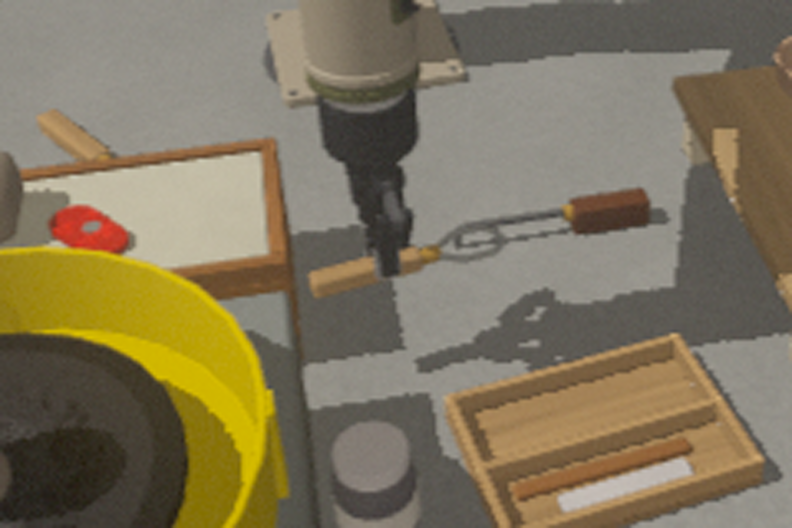

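```bash
python3 - <<'E'
from h import *
p=optics.snapshot("wrist")
print(ray(p,(386/1.5,284/1.5),121), ray(p,(383/1.5,36/1.5),112))
t=sense()["tool_pos"]; print(t)
# tray from this view
for uv in [(526,248),(551,0),(692,255)]: print(ray(p,(uv[0]/1.5,uv[1]/1.5),28))
E
```

```text
[546.25145723 -29.58561868 121.        ] [537.0573272  41.2879768 112.       ]
[548.40919434 -59.21979705 117.91337651]
[619.93062017 -25.74906722  28.        ]
[608.39840838  87.38037502  28.        ]
[707.37889985 -19.25154064  28.        ]
```

>>> {"api": "apply_moves", "payload": {"series": [[0,[0.02,0.04,0],-0.02],[0,[0.05,0.08,0],-0.02],[0,[0.09,0.115,0],-0.02],[0,[0.111,0.121,0],-0.02],[0,[0.111,0.121,0],-0.02]]}}

```text
time: 20.25
tool_pos: [658.9, 62.5, 115.3]
tcp_rot: [179.9, -0.1, 95.6]
ft_force: [-0.2, -0.6, -0.5]
finger_gap: 18.5
```

>>> {"api": "apply_moves", "payload": {"series": [[0,[0,0,-0.02],0],[0,[0,0,-0.03],0],[0,[0,0,-0.03],0]]}}

```text
time: 20.62
tool_pos: [656.8, 62.0, 82.7]
tcp_rot: [-179.8, -0.1, 95.6]
ft_force: [-0.4, -0.2, -0.3]
finger_gap: 18.7
```

```bash
python3 - <<'E'
from h import *
s=sense();print(s['time'],s['tool_pos'],s['tcp_rot'],s['finger_gap'],s['ft_force'])
p=optics.snapshot("wrist"); save(p,"w16.png",s=1.5)
np.savez("calw.npz",**{k:v for k,v in p.items() if k in("rvec","tvec","intrinsics")})
print(sense()["tool_pos"])
p=optics.snapshot("scene"); save(p,"s16.png",(190,170,350,300),5)
p=optics.snapshot("top"); save(p,"t16.png",(180,70,320,180),5.5)
E
```

```text
20.625 [656.78314953  61.95471368  82.72625449] [-1.79824707e+02 -9.34378095e-02  9.55883230e+01] 18.667611668061767 [-0.35506523 -0.21917794 -0.27759285]
[657.75445455  62.04816426  84.11538773]
```

View pics/w16.png

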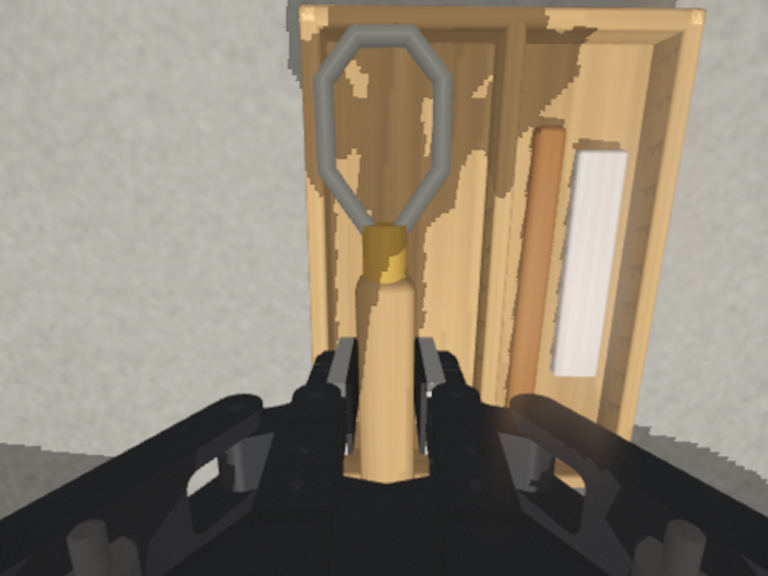

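View pics/s16.png

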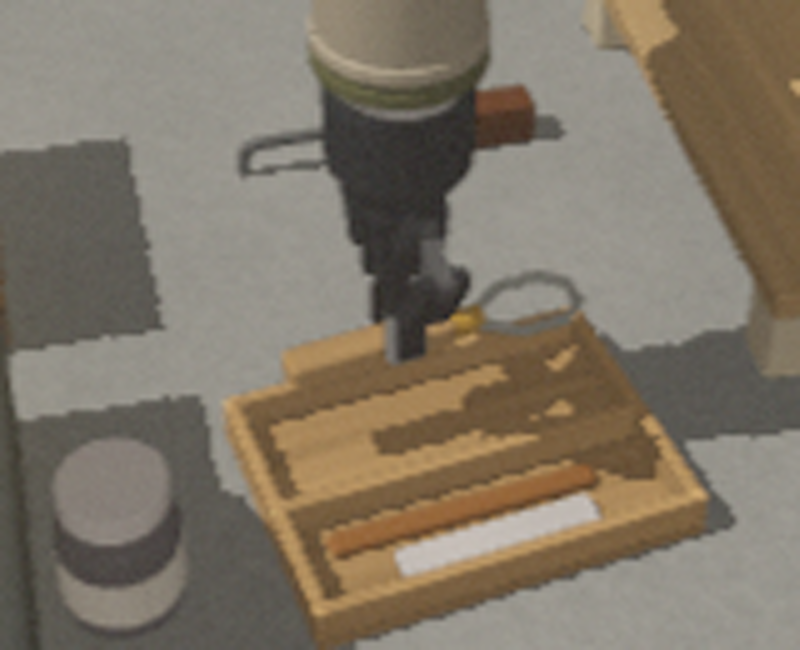

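View pics/t16.png

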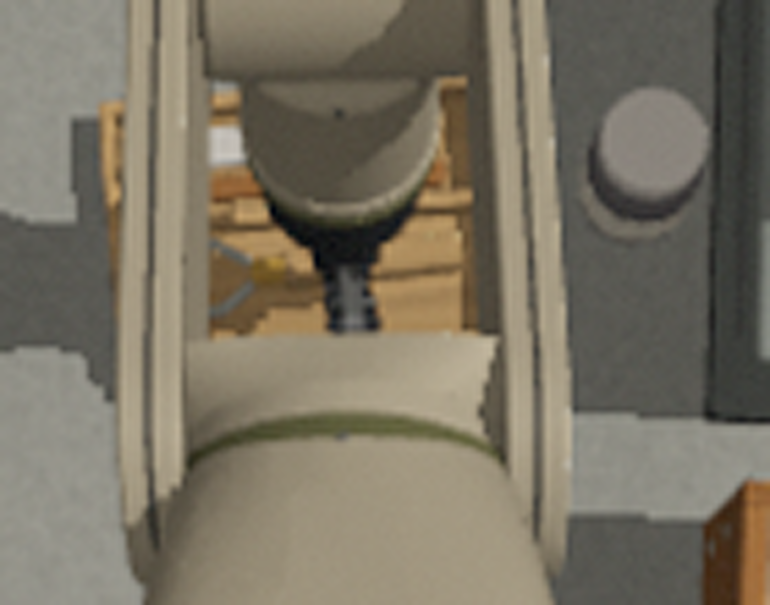

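```bash
python3 - <<'E'
from h import *
p=dict(np.load("calw.npz"))
W=lambda u,v,z: ray(p,(u/1.5,v/1.5),z).round(1)
print("outer left rim",W(301,12,28),W(318,340,28),"outer right",W(704,12,28),W(630,435,28))
print("inner left rim",W(326,30,28),"divider",W(498,30,28),W(526,30,28),"far wall",W(410,8,28),W(410,27,28))
zt=83.4-10.4
print("loop",W(317,100,zt),W(450,100,zt),"bar",W(382,36,zt),"hfront",W(386,284,zt+9))
E
```

```text
outer left rim [613.  180.9  28. ] [627.2  47.4  28. ] outer right [766.1 195.8  28. ] [782.6  12.8  28. ]
inner left rim [622.9 175.7  28. ] divider [689.  182.1  28. ] [699.7 183.1  28. ] far wall [654.3 186.3  28. ] [655.1 179.8  28. ]
loop [628.3 144.3  73. ] [668.6 148.2  73. ] bar [646.3 163.6  73. ] hfront [654.7  91.   82. ]
```

Both tool and compartment show in the same picture: the tool has to go about +8 mm in x and −2 in y to be centred. I correct that while going down.

>>> {"api": "apply_moves", "payload": {"series": [[0,[0.007,-0.002,0],0],[0,[0.007,-0.002,-0.02],0],[0,[0.007,-0.002,-0.04],0],[0,[0.007,-0.002,-0.045],0],[0,[0.007,-0.002,-0.045],0]]}}

```text
time: 21.4
tool_pos: [665.1, 60.3, 39.3]
tcp_rot: [-180.0, -0.1, 95.6]
ft_force: [-0.4, -0.3, -0.3]
finger_gap: 19.1
```

>>> {"api": "apply_moves", "payload": {"series": [[0,[0,0,0],0],[0,[0,0,0],0]]}}

```text
time: 21.65
tool_pos: [665.6, 60.3, 40.1]
tcp_rot: [180.0, -0.1, 95.6]
ft_force: [-0.7, 0.1, -1.3]
finger_gap: 18.4
```

```bash
python3 - <<'E'
from h import *
s=sense();print(s['time'],s['tool_pos'],s['tcp_rot'],s['finger_gap'],s['ft_force'])
p=optics.snapshot("wrist"); save(p,"w17.png",s=1.5)
W=lambda u,v,z: ray(p,(u/1.5,v/1.5),z).round(1)
print(sense()["tool_pos"])
np.savez("calw.npz",**{k:v for k,v in p.items() if k in("rvec","tvec","intrinsics")})
p=optics.snapshot("scene"); save(p,"s17.png",(190,170,350,300),5)
E
```

```text
21.65 [665.5666187   60.3116304   40.07386365] [ 1.79963032e+02 -7.70669258e-02  9.56122168e+01] 18.37423045235507 [-0.73410879  0.08206775 -1.32535054]
[665.5438946   60.30844582  40.03989536]
```

View pics/w17.png

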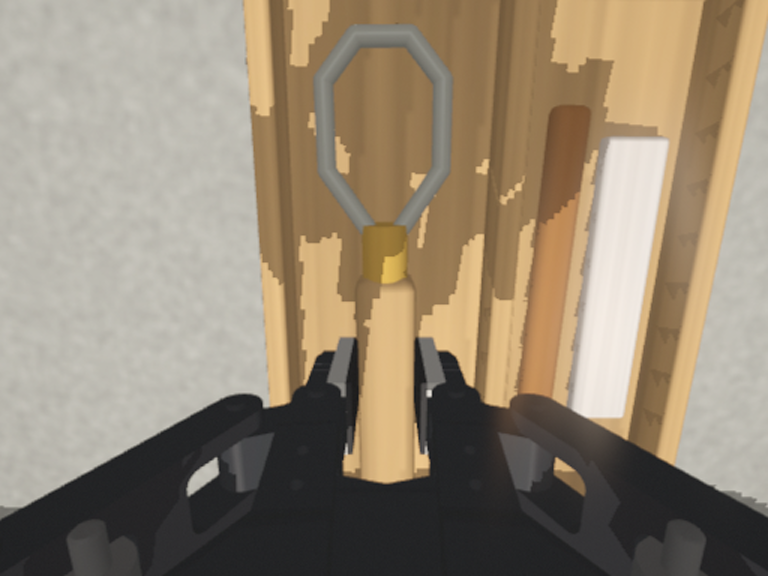

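View pics/s17.png

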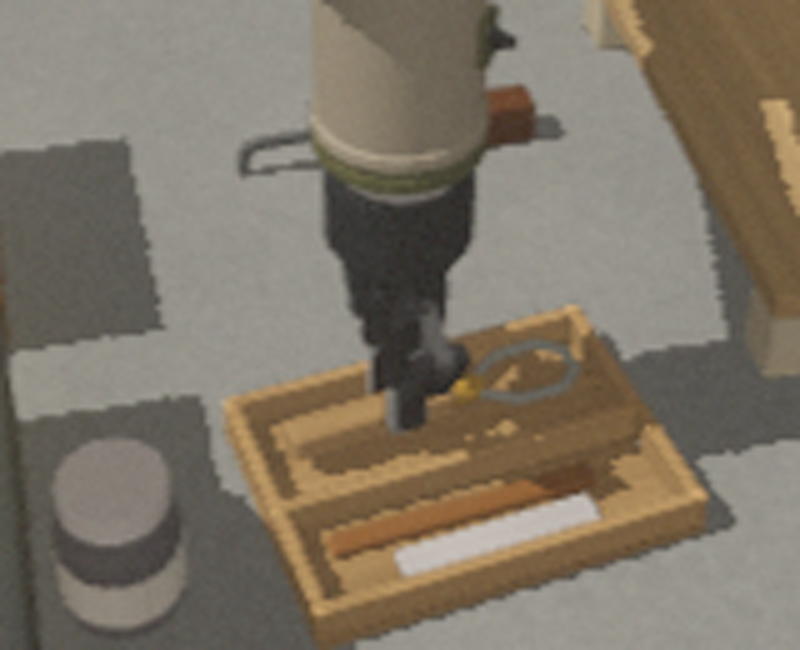

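The tool is centred in the compartment: the walls are at u≈280 and 490, the loop at 383. I lower 14 mm and open slightly.

>>> {"api": "apply_moves", "payload": {"series": [[0,[0,0,-0.006],0],[0,[0,0,-0.011],0],[0,[0,0,-0.013],0],[0,[0,0,-0.013],0]]}}

```text
time: 22.25
tool_pos: [665.2, 60.3, 26.5]
tcp_rot: [-180.0, -0.1, 95.6]
ft_force: [-0.0, -1.1, -1.0]
finger_gap: 18.8
```

>>> {"api": "apply_moves", "payload": {"series": [[0.25,[0,0,0],0],[0.35,[0,0,0],0],[0.35,[0,0,0],0]]}}

```text
time: 22.62
tool_pos: [665.4, 60.3, 26.7]
tcp_rot: [180.0, -0.1, 95.6]
ft_force: [0.7, -0.1, -0.9]
finger_gap: 30.1
```

>>> {"api": "apply_moves", "payload": {"series": [[0.35,[0,0,0.015],0],[0.35,[0,0,0.04],0],[0.35,[0,0,0.09],0],[0.35,[0,0,0.14],0],[0.35,[-0.04,0,0.17],0]]}}

```text
time: 23.25
tool_pos: [627.8, 60.1, 201.8]
tcp_rot: [179.6, -0.0, 95.6]
ft_force: [-0.6, -0.5, -0.6]
finger_gap: 30.0
```

>>> {"api": "apply_moves", "payload": {"series": [[0.35,[-0.05,-0.02,0.02],0],[0.35,[-0.1,-0.06,0.04],0],[0.35,[-0.14,-0.1,0.06],0],[0.35,[-0.18,-0.15,0.08],0],[0.35,[-0.2,-0.2,0.08],0]]}}

```text
time: 23.88
tool_pos: [427.2, -141.0, 285.3]
tcp_rot: [179.3, 0.1, 95.7]
ft_force: [0.8, -1.0, 0.4]
finger_gap: 29.7
```

```bash
python3 - <<'E'
from h import *
s=sense();print(s['time'],s['tool_pos'],s['tcp_rot'],s['finger_gap'],s['ft_force'])
p=optics.snapshot("scene"); save(p,"s18.png",(190,150,350,290),4.2)
p=optics.snapshot("top"); save(p,"t18.png",(130,70,320,200),4.2)
E
```

```text
23.875 [ 427.19568571 -140.96310955  285.31883079] [1.79316040e+02 1.23045549e-01 9.56655205e+01] 29.727068346053088 [ 0.79516371 -0.96782509  0.38147984]
```

View pics/s18.png

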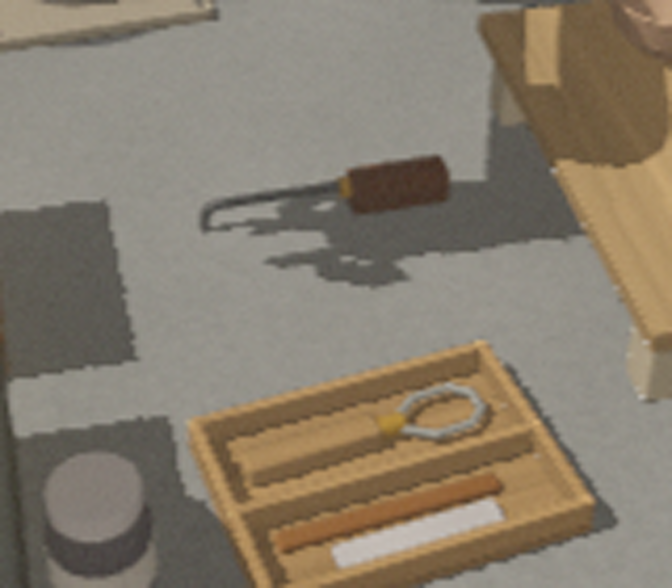

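View pics/t18.png

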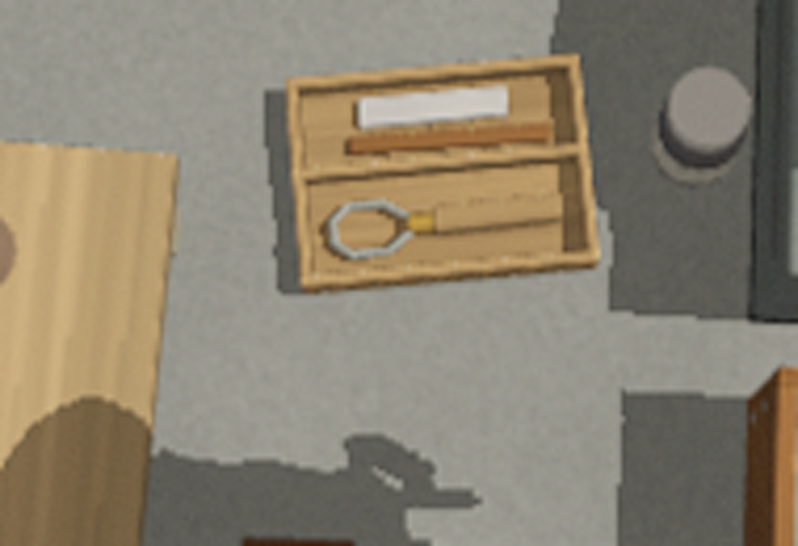

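```bash
python3 - <<'E'
from h import *
p=dict(np.load("cal.npz"))
C=lambda x,y,z: ray(p,(130+x/4.2-.4,70+y/4.2-.4),z).round(1)
print("tool front",C(326,230,15),"end",C(562,209,20),"mid",(C(326,230,15)+C(562,209,20))/2,"hfront",C(435,220,24))
print("tray",C(290,80,28),C(578,56,28),C(600,262,28),C(304,291,28))
print(sense()['time'])
E
```

```text
tool front [655.7 169.   15. ] end [669.5  -3.3  20. ] mid [662.6   82.85  17.5 ] hfront [660.3  89.1  24. ]
tray [764.2 194.6  28. ] [782.2 -15.8  28. ] [627.7 -29.9  28. ] [607. 183.  28.]
23.975
```

The tool's middle is at about (662,82), with the slot centre at (661,81.5), so it is well within tolerance. The hook lies flat on the bench and nothing touches the robot.

>>> {"api": "apply_moves", "payload": {"series": [[0.35,[0,0,0],0],[0.35,[0,0,0],0]]}}

```text
time: 24.22
tool_pos: [426.4, -143.9, 284.7]
tcp_rot: [179.4, 0.2, 95.3]
ft_force: [-0.1, -0.2, -0.3]
finger_gap: 30.3
```

```bash
python3 -c "
from h import *
print(hand_in())"
```

```text
the job is handed in; nothing more can be done
None
```

I drew the hook out from under the ware board by its shaft and regrasped it by the handle. With its bent end in the loop I pulled the smaller tool fully out of the gap. I then set the hook down on the bench and laid the tool in the tray's empty compartment. The job was handed in at about 24 s of the 72 s; `hand_in()` gives no verdict.

- **Tool:** the last top view puts its middle at about (662, 82), against a compartment centre of about (661, 81.5). In that view it is aligned with the tray, and the scene view shows it flat on the floor.
- **Hook:** it stands bent end down on the bench, as at the start. The robot was clear of everything.
- **Other objects:** the knife, scraper, jar and tray look undisturbed in the last views. I did not check the pots or the rib in the last views; the gripper never came near the rib or over the board.
- **Disagreement:** before placing, the wrist view put the compartment about 5–7 mm further in +x than the top view. I aimed between the two, and the close wrist picture showed the tool centred.
- **Not seen directly:** the arm hid the loop when the bent end went into it. I confirmed the catch only afterwards, when the tool moved about 34 mm with the pull.

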